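# Load the furniture-foot discs into the spring magazine

### The job

Load the two 60 mm round beech discs into the stack magazine, one at a time: set a disc flat between the guide posts and press it down against the spring until both side catches have snapped shut over it, then do the same with the second on top of the first. When you let go, both discs must stay lying flat, one on the other, below the shut catches; leave the wider disc, the square block and the hammer where they lie.

Things in the scene. Friction and masses are not known exactly. Their poses are not given: they have to be found in the camera images.
- magazine: Stack magazine fixed to the table, yaw within 0.6 rad. Dark steel base plate 150 (x) x 100 (y) x 12 mm; origin at the centre of its underside, on the table; z up is the stack's axis. Grey catch blocks (28 mm wide, 74 mm tall, 44 to 66 mm from the axis) on its +x and -x sides, each with a sprung steel catch 24 mm wide on top. Its +y and -y sides are open, for the fingers to hold a disc across y.
- mouth (a point): On the magazine's axis at the tips of four upright steel guide posts, 104 mm above the table. Posts 10 mm thick, centres at x +-30.3, y +-21.2 mm in the magazine's frame, tops pointed over the last 7 mm. They enclose a round space of 64 mm diameter; on the +y and -y sides the gap between two posts is 50 mm wide (x -25 to +25 mm).
- rest_level (a point): On the magazine's axis 83 mm above the table: within 2 mm of where the underside of a disc let go between the posts comes to rest, on the sloping tops of the two catches; its top then stands at about 103 mm. From there press it straight down, e.g. with shut fingertips on its middle. The same for the second disc, which pushes the first ahead of it.
- lip_level (a point): On the magazine's axis 74 mm above the table, level with the flat undersides of the two catch lips. The catches snap back over a disc when its top is below this; pressing the top to 68 mm above the table is ample, for either disc. The push needed rises to 8 N for the first disc and to 10 to 15 N for the second. Let go, the disc rises against the lips; let go too early, the spring lifts it out again.
- follower (a joint): Travel of the spring follower (aluminium disc of 47 mm diameter between the posts), m: 0 = up, empty, its top 68 mm above the table; grows as it goes down; 0.014 with one disc caught, 0.034 with two; stop at 0.042. Spring about 5 N at 0, growing 170 N per m.
- catch_a (a joint): Outward travel of the catch on the magazine's +x side, m: 0 = shut, its lip reaching to 26 mm from the axis; grows as a passing disc pushes it out (4 mm or a little more while the disc passes); stop at 0.010. It springs shut by itself (1 to 3 N).
- catch_b (a joint): The same for the catch on the -x side.
- disc_a: One of the two alike plain beech discs to load, 60 mm diameter, 20 mm thick, about 40 g, lying flat loose on the table; origin at the centre of its underside, z along its axis.
- disc_a_center (a point): Centre of disc_a, 10 mm above its underside.
- disc_b: The other 60 mm disc, like disc_a.
- disc_b_center (a point): Centre of disc_b, 10 mm above its underside.
- wide_disc: Bystander: wider beech disc, 84 mm diameter, 20 mm thick; too wide for the magazine. Origin at the centre of its underside. The two discs, the wide disc and the square block lie in any order at four places, two on the left and two on the right of the magazine.
- square_block: Bystander: square beech block 60 x 60 x 20 mm, origin at the centre of its underside.
- tack_hammer: Bystander: hammer 240 mm long lying on the table beyond the magazine, roughly along y.
Mind the look-alikes: they are no part of the job. Leave any green or turquoise look-alike of the disc_a alone.

How it is judged:
By the outcome, as a careful person would: the job done as asked, in the order asked, and still so for the second after the job is handed in, with the robot touching nothing.
It also fails if it takes over 64 s, if anything falls off the work surface, if the arm or the gripper's body presses on something with over 40 N, if the wrist force passes 120 N, or if a joint passes its speed limit or range.

### The arm

A 7-joint arm with a two-finger parallel gripper is mounted at the origin on the work surface. World frame = base frame: x ahead of the robot, y to its left, z up, the work surface at z = 0. Lengths are in m, angles in rad, forces in N, time in s.
With the tool pointing down it reaches from about 0.35 to 0.9 m from the base axis. Payload 8.1 kg.
Tool frame: the origin (TCP) lies at the very end of the fingers, on their centre line; the grasp point (between the pads) lies 19 mm behind it; z points along the fingers, y is the line along which they close (so a half turn about z gives the same grasp; the last joint's range is limited). The gripper opens to 92 mm and grips with 3 to 60 N. Pads are 19 mm wide; open, the fingers measure 130 mm over their backs; the gripper's body (75 mm by 190 mm) begins 47 mm behind the grasp point.
Start: joints at [1.127, 0.434, 0.025, 1.573, -0.012, 1.134, -0.075], TCP at [0.209, -0.589, 0.227] pointing down, gripper open.
Joint ranges: [-2.62, 2.62], [-0.44, 2.09], [-1.27, 1.32], [0.08, 2.57], [-1.32, 4.46], [0.12, 2], [-2.74, 2.74]. Speed limits (rad/s): [2.22, 2.22, 3.01, 3.01, 3.14, 3.14, 3.14].

### API

Orientations are given as a rotation vector (axis times angle).
In Python, from cell import arm gives the robot as it stands.
- The arm moves only by the tool drive_tool, never from a script. Its argument "targets" is a list of rows, each a list of 7 numbers: the turn, a rotation vector about the world's x, y, z in units of 5 degrees (1.0 is 5 degrees), then the shift along the world's x, y, z in units of 40 mm (1.0 is 40 mm), then the opening, from 0 (shut) to 1 (fully open). In form: [[wx, wy, wz, dx, dy, dz, fingers], ...]. A call has 1 to 5 rows; each row is the pose to reach, as a shift and turn from the pose commanded when the call began; what a row does not reach only later rows make up. A row lasts 1/10 s, in which the tool goes at most 50 mm and 8.59 degrees, less where a joint would pass 70% of its speed; a pose out of reach is approached as far as the arm can. A call with a gripper value outside its range is refused whole. The fingers move at their own pace and stop on an object; "force" is the grip in N (left out, the last holds). Time passes only in rows, so rows that repeat a pose let the fingers close. It gives the time, the measured TCP pose, the force, the opening and the grip force at its end, in the units of the state.
- arm.observe(): the state, without advancing time (a new reading comes with each control period).
- arm.get_image(name): name is "scene" or "top"; returns a dict with "pixels" (420x560x3 uint8, red, green, blue), "intrinsics" (3x3 intrinsics, pixels), "k1" (the pictures are not rectified: a ray, as slopes to the right and down, at radius r is drawn at 1 + k1 r^2 times it, then the intrinsics apply), "rvec" (rotation vector, rad) and "tvec" (3), from world to camera coordinates, as OpenCV has them. Camera axes: x right, y down, z forward; pixel columns grow to the right and rows downward; lengths in m; the calibration is good to about 2 mm. A picture is of the moment at which its call begins. There is no depth.
- arm.sign_off(): hands the job in; it is judged then, once.
The state is a dict: "clock": time; "joints": joint angles; "dq": joint speeds; "joint_efforts": joint torques, N m; "position": TCP position; "ee_rot": TCP orientation; "force": force on the tool from outside, world axes, zero at the start; "ft_torque": the same for the moment, N m; "width": opening from 0.0 (shut) to 1.0 (fully open); "gripper_force": force on a finger pad.
Only numpy, scipy, OpenCV 4.12 (cv2) and the standard library are available. Lean on these libraries where they do the work, as an engineer would, in place of code of your own. Each camera call takes 0.05 s, during which the arm holds its last target. There are 200 camera calls.

## Working session

There is one attempt and no reset: what is moved stays moved. The work goes in short steps, Python scripts to look and compute and a tool call to move; the robot and the scene stay as the last step left them, time stands still between calls to the robot, and variables do not carry over. Pictures are saved under pics/ and viewed, at most 10 in all, crops included, and the job is handed in when it is done.

Besides the shell and the picture viewer there is one more tool, called after "Call:" by a JSON object that holds its "api" and its "payload", one argument or row to a line. drive_tool: Moves the arm, as the interface text tells. Its arguments: {"type":"object","properties":{"targets":{"type":"array"},"force":{"type":"number"}},"required":["targets"]}

```bash
mkdir -p pics; ls; cat > h.py <<'E'
import numpy as np, cv2
from cell import arm
def cam(im):
    R=cv2.Rodrigues(np.array(im["rvec"],float))[0]; return np.array(im["intrinsics"],float),float(im["k1"]),R,np.array(im["tvec"],float).ravel()
def proj(im,P):
    K,k1,_,t=cam(im); return cv2.projectPoints(np.array(P,float).reshape(-1,1,3),np.array(im["rvec"],float),t,K,np.array([k1,0,0,0]))[0].reshape(-1,2)
def unproj(im,uv,z):
    K,k1,R,t=cam(im); uv=np.array(uv,float).reshape(-1,1,2)
    s=cv2.undistortPoints(uv,K,np.array([k1,0,0,0])).reshape(-1,2)
    d=np.c_[s,np.ones(len(s))]@R; c=-R.T@t
    return c+d*((z-c[2])/d[:,2])[:,None]
def save(im,n,box=None,s=1):
    p=cv2.cvtColor(im["pixels"],cv2.COLOR_RGB2BGR)
    if box: p=p[box[1]:box[3],box[0]:box[2]]
    cv2.imwrite("pics/"+n,cv2.resize(p,None,fx=s,fy=s,interpolation=cv2.INTER_CUBIC))
E
python3 - <<'E'
from h import *
import pickle
for n in("top","scene"):
    im=arm.get_image(n); pickle.dump(im,open(n+".pkl","wb")); save(im,n+"0.png",s=1.4)
    K,k1,R,t=cam(im); print(n,K[0,0],k1,-R.T@t)
print(arm.observe())
E
```

```text
pics
top 469.86696023626104 0.004025826435874238 [0.35223021 0.01223886 1.28552748]
scene 387.6097616653483 -0.06397180839385705 [ 0.82751424 -0.40028088  0.89048522]
{'clock': 0.1, 'joints': array([ 1.12740711,  0.43515456,  0.02495998,  1.57399092, -0.01157348,
        1.13398864, -0.07509556]), 'dq': array([-0.00018864,  0.00053267, -0.00016164, -0.00288194, -0.00091302,
        0.00133281,  0.00018033]), 'joint_efforts': array([ 3.88518107e-03, -6.69127679e+01,  9.88533497e-01, -3.15145075e+01,
       -6.04609516e-02,  3.74637265e-02,  1.90486679e-05]), 'position': array([ 0.2086947 , -0.58865283,  0.22602839]), 'ee_rot': array([-3.09478167e+00, -5.32431999e-01,  5.95387871e-04]), 'force': array([ 0.21008248, -0.62017685, -0.44379115]), 'ft_torque': array([0.00832371, 0.02334645, 0.0234737 ]), 'gripper_force': 0.0, 'width': 0.9964613306110325}
```

View pics/top0.png

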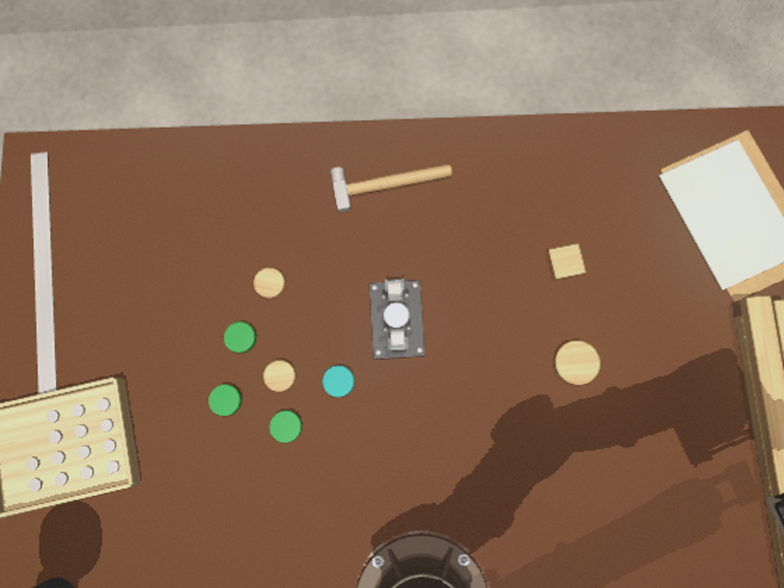

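View pics/scene0.png

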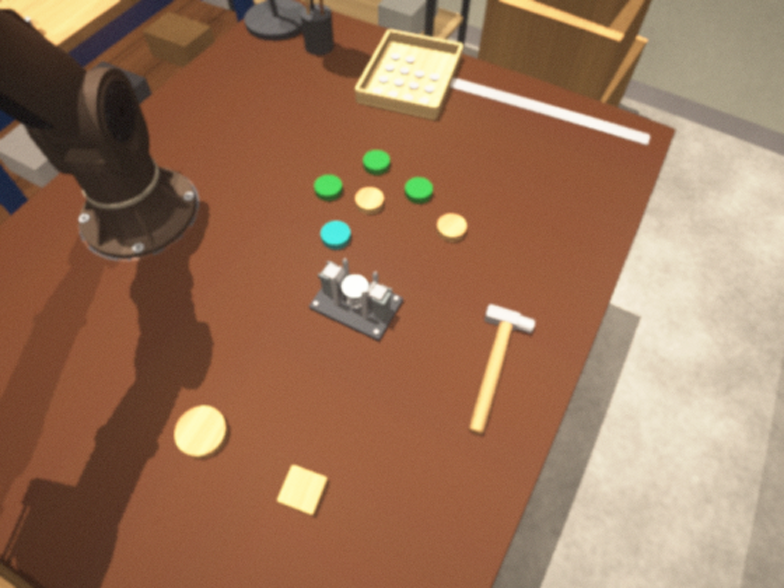

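The top picture shows the two 60 mm discs on the left at (269,283) and (279,376), and the magazine at (397,318). In the scene view they are at (452,226), (370,199) and (356,295). The wide disc and the square block are on the right. Next I'll measure them in enlarged crops.

```bash
python3 - <<'E'
from h import *
import pickle
T=pickle.load(open("top.pkl","rb"));S=pickle.load(open("scene.pkl","rb"))
for im,seeds,n in((T,[(192,202),(199,269)],'T'),(S,[(323,161),(264,141)],'S')):
    for (u,v) in seeds:
        p=im["pixels"]; hsv=cv2.cvtColor(p,cv2.COLOR_RGB2HSV)
        m=((p[...,0]>150)&(hsv[...,0]<32)).astype(np.uint8)
        k,lab,st,c=cv2.connectedComponentsWithStats(m); l=lab[v,u]
        print(n,c[l],st[l], unproj(im,c[l],0.02 if n=='T' else 0.017))
save(T,"tm.png",(255,190,313,265),9)
save(S,"sm.png",(215,175,295,245),9)
E
```

```text
T [191.54188482 201.42931937] [181 191  22  22 382] [[0.60336753 0.28044196 0.02      ]]
T [198.84653465 268.15346535] [188 257  23  23 404] [[0.42003013 0.2594273  0.02      ]]
S [348.26821628 263.37956344] [    99     63    461    357 120030] [[0.80193287 0.02467308 0.017     ]]
S [348.26821628 263.37956344] [    99     63    461    357 120030] [[0.80193287 0.02467308 0.017     ]]
```

View pics/tm.png

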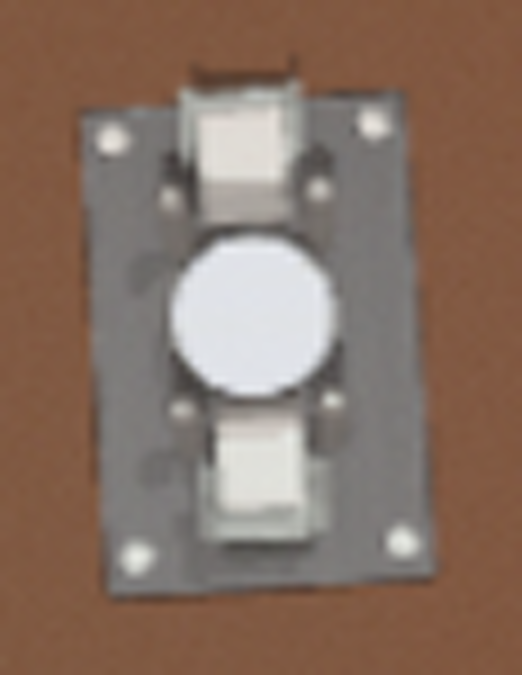

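View pics/sm.png

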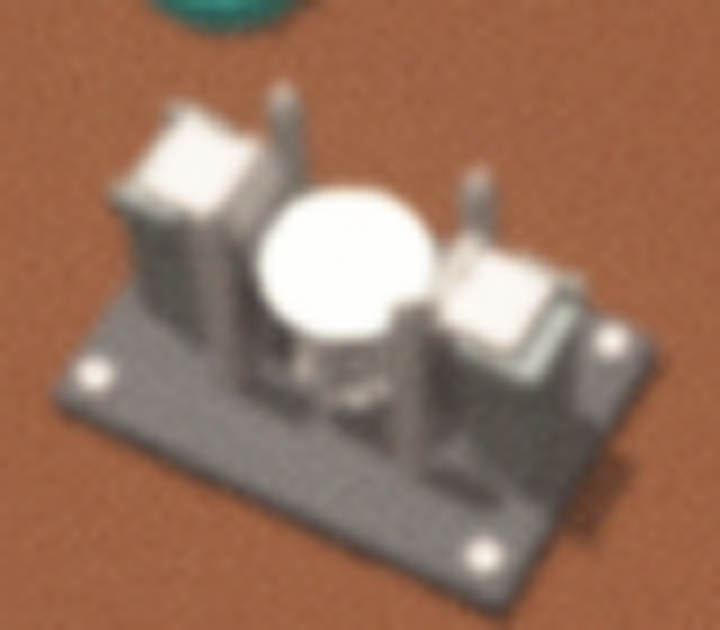

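The top crop shows the plate corners at (80,112), (405,92), (436,578) and (110,596). The post tips are at (172,197), (319,187), (183,409) and (333,401), and the follower at (253,315). The scene crop shows the follower at (347,263), rear tips at (285,88) and (478,172), and plate corners at (500,612) and (657,348).

```bash
python3 - <<'E'
from h import *
import pickle
from scipy.optimize import least_squares
T=pickle.load(open("top.pkl","rb"));S=pickle.load(open("scene.pkl","rb"))
# model pts in mag frame; top image up = +x world, left=+y
pl=[(.075,.05,.012),(.075,-.05,.012),(-.075,-.05,.012),(-.075,.05,.012)]
tp=[(.0303,.0212,.104),(.0303,-.0212,.104),(-.0303,.0212,.104),(-.0303,-.0212,.104)]
fo=[(0,0,.068)]
MT=np.array(pl+tp+fo); uT=np.array([(80,112),(405,92),(436,578),(110,596),(172,197),(319,187),(183,409),(333,401),(253,315)],float)
MS=np.array(fo+[tp[0],tp[2]]+[pl[1],pl[0]]); uS=np.array([(347,263),(478,170),(285,86),(500,612),(657,348)],float)
conv=lambda u,o:(u+.5)/9-.5+np.array(o)
uT=conv(uT,(255,190));uS=conv(uS,(215,175))
def W(p,M):
    c,s=np.cos(p[2]),np.sin(p[2]); return np.c_[p[0]+c*M[:,0]-s*M[:,1],p[1]+s*M[:,0]+c*M[:,1],M[:,2]]
f=lambda p,w=(1,1):np.r_[w[0]*(proj(T,W(p,MT))-uT).ravel(),w[1]*(proj(S,W(p,MS))-uS).ravel()]
for w in((1,1),(1,0),(0,1)):
    r=least_squares(f,[.53,0,0],args=(w,)); print(w,r.x,np.sqrt(np.mean(r.fun**2)))
    if w==(1,1): print(r.fun.reshape(-1,2).round(1).tolist())
for n,im,X in(('T',T,[(.603,.280),(.420,.259)]),('S',S,[(.603,.280),(.420,.259)])):
  for x in X:
    c=proj(im,[[*x,.02]])[0].round().astype(int)
    p=im["pixels"][c[1]-16:c[1]+17,c[0]-16:c[0]+17].astype(int)
    m=((p[...,1]>110)&(p[...,0]>p[...,1])).astype(np.uint8)
    k,lab,st,cc=cv2.connectedComponentsWithStats(m); l=lab[16,16]
    # fit by predicted silhouette centroid
    ms=(lab==l); cen=cc[l]+c-16
    a=np.linspace(0,2*np.pi,60)
    def sil(q):
        P=np.r_[[(q[0]+.03*np.cos(t),q[1]+.03*np.sin(t),z) for t in a for z in(.0,.02)]]
        h=cv2.convexHull(proj(im,P).astype(np.float32)); M=cv2.moments(h); return np.array([M['m10']/M['m00'],M['m01']/M['m00']]),M['m00']
    r=least_squares(lambda q:sil(q)[0]-cen,x,diff_step=1e-3)
    print(n,cen,'area',ms.sum(),sil(r.x)[1],r.x, 'top-only',unproj(im,cen,.02)[0])
E
```

```text
(1, 1) [0.52635207 0.03049153 0.0280694 ] 0.6315791692783167
[[0.0, -0.9], [0.1, -0.7], [-0.1, -0.4], [-0.7, -0.3], [-0.3, -0.6], [-0.0, -0.4], [-0.3, -0.6], [-0.2, -0.6], [-0.1, -0.5], [-1.0, -0.3], [-1.1, 0.5], [-1.1, 0.3], [-1.0, -0.8], [-0.6, -1.3]]
(1, 0) [0.52487419 0.03008465 0.0343027 ] 0.1362191297637142
(0, 1) [0.52874494 0.03136976 0.01298596] 0.26633721164497676
T [191.62113402 201.46907216] area 388 402.0469746812014 [0.6051385  0.28212304] top-only [0.6032495  0.28022189 0.02      ]
T [198.94202899 268.03381643] area 414 418.368355439743 [0.42092187 0.26083156] top-only [0.42034327 0.25917098 0.02      ]
S [322.19827586 160.41666667] area 348 355.18638873053715 [0.60489235 0.28780711] top-only [0.60753132 0.27986836 0.02      ]
S [263.34055728 141.30650155] area 323 328.80315178935416 [0.42015879 0.26630601] top-only [0.42485886 0.258589   0.02      ]
```

Both discs measure the expected sizes and the two cameras agree to about 4 mm. Averages: mag (0.5265, 0.0307, yaw 0.03), A (0.6055, 0.280), B (0.4225, 0.259). I'll move towards B.

Call:
{"api": "drive_tool", "payload": {
  "targets": [
    [0, 0, -1, 2, 3, 0, 1],
    [0, 0, -2, 4, 6, 0, 1],
    [0, 0, -3, 6, 8.5, 0, 1],
    [0, 0, -3.56, 6, 8.5, 0, 1],
    [0, 0, -3.56, 6, 8.5, 0, 1]
  ]
}}

```text
clock: 0.6
position: [0.3526, -0.3821, 0.2266]
ee_rot: [-3.141, -0.044, 0.0]
force: [0.5, -0.6, 0.5]
width: 1.0
gripper_force: 0.0
```

Call:
{"api": "drive_tool", "payload": {
  "targets": [
    [0, 0, 0, 2.5, 9, 0, 1],
    [0, 0, 0, 2.5, 9, 0, 1],
    [0, 0, 0, 2.5, 9, 0, 1],
    [0, 0, 0, 2.5, 9, 0, 1],
    [0, 0, 0, 2.5, 9, 0, 1]
  ]
}}

```text
clock: 1.1
position: [0.4187, -0.1412, 0.2267]
ee_rot: [3.141, 0.047, -0.0]
force: [2.4, 0.4, -0.1]
width: 0.999
gripper_force: 0.0
```

Call:
{"api": "drive_tool", "payload": {
  "targets": [
    [0, 0, 0, 0, 6, 0, 1],
    [0, 0, 0, 0, 6, 0, 1],
    [0, 0, 0, 0, 6, 0, 1],
    [0, 0, 0, 0, 6, 0, 1],
    [0, 0, 0, 0, 6, 0, 1]
  ]
}}

```text
clock: 1.6
position: [0.4181, 0.0996, 0.2268]
ee_rot: [-3.141, -0.05, -0.0]
force: [1.2, -1.5, 0.7]
width: 1.0
gripper_force: 0.0
```

Call:
{"api": "drive_tool", "payload": {
  "targets": [
    [0, 0, 0, 0.1, 3.9, 0, 1],
    [0, 0, 0, 0.1, 3.9, -1, 1],
    [0, 0, 0, 0.1, 3.9, -3, 1],
    [0, 0, 0, 0.1, 3.9, -4, 1],
    [0, 0, 0, 0.1, 3.9, -4, 1]
  ]
}}

```text
clock: 2.1
position: [0.4226, 0.2524, 0.0697]
ee_rot: [-3.141, -0.048, -0.001]
force: [1.5, -0.7, 0.8]
width: 0.999
gripper_force: 0.0
```

```bash
python3 - <<'E'
from h import *
T=arm.get_image("top");S=arm.get_image("scene");o=arm.observe();p=o["position"];print(p,o["ee_rot"],o["joints"][6])
a=cv2.cvtColor(T["pixels"],cv2.COLOR_RGB2BGR);b=cv2.cvtColor(S["pixels"],cv2.COLOR_RGB2BGR)
ct=proj(T,[p])[0];cs=proj(S,[p])[0];print(ct,cs)
f=lambda im,c:cv2.resize(im[int(c[1])-40:int(c[1])+40,int(c[0])-40:int(c[0])+40],(400,400),interpolation=cv2.INTER_CUBIC)
cv2.imwrite("pics/g1.png",np.hstack([f(a,ct),f(b,cs)]))
E
```

```text
[0.41881856 0.25108996 0.06589422] [ 3.1372437   0.05233376 -0.01463609] -2.4650756694586056
[198.60771987 267.67574236] [259.90246048 131.44723193]
```

View pics/g1.png

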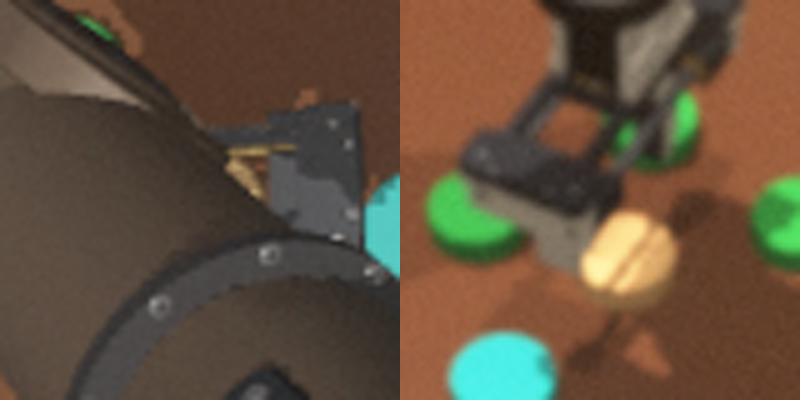

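The left half shows the arm blocking the top view. The right half shows the disc at about (628,255), between the fingers. The disc silhouettes give B ≈ (0.421, 0.262), so I'll descend there.

Call:
{"api": "drive_tool", "payload": {
  "targets": [
    [0, 0, 0, 0, 0.25, -0.5, 1],
    [0, 0, 0, 0, 0.25, -1, 1],
    [0, 0, 0, 0, 0.25, -1.4, 1],
    [0, 0, 0, 0, 0.25, -1.5, 1],
    [0, 0, 0, 0, 0.25, -1.5, 1]
  ]
}}

```text
clock: 2.7
position: [0.4232, 0.2608, 0.0123]
ee_rot: [3.141, 0.046, 0.001]
force: [-0.3, 0.1, 0.5]
width: 1.0
gripper_force: 0.0
```

```bash
python3 -c "
from h import *
arm.get_image('top');o=arm.observe();print(o['position'],o['ee_rot'],o['force'])"
```

```text
[0.4235186  0.26116279 0.01261889] [-3.14092153e+00 -4.61879351e-02 -1.96998340e-03] [ 0.56078944 -0.74701944  0.98520746]
```

Call:
{"api": "drive_tool", "payload": {
  "targets": [
    [0, 0, 0, -0.05, 0, -0.19, 1],
    [0, 0, 0, -0.05, 0, -0.19, 0.8],
    [0, 0, 0, -0.05, 0, -0.19, 0.55],
    [0, 0, 0, -0.05, 0, -0.19, 0.5],
    [0, 0, 0, -0.05, 0, -0.19, 0.5]
  ],
  "force": 15
}}

```text
clock: 3.25
position: [0.4209, 0.2613, 0.0039]
ee_rot: [-3.141, -0.047, -0.0]
force: [0.2, 0.1, 0.8]
width: 0.702
gripper_force: 0.0
```

Call:
{"api": "drive_tool", "payload": {
  "targets": [
    [0, 0, 0, 0, 0, 0, 0.5],
    [0, 0, 0, 0, 0, 0, 0.5],
    [0, 0, 0, 0, 0, 0, 0.5]
  ]
}}

```text
clock: 3.55
position: [0.4209, 0.2613, 0.0038]
ee_rot: [-3.141, -0.047, -0.0]
force: [0.6, -0.1, 1.4]
width: 0.654
gripper_force: 15.0
```

Call:
{"api": "drive_tool", "payload": {
  "targets": [
    [0, 0, 0, 0, 0, 1, 0.5],
    [0, 0, 0, 0, 0, 2, 0.5],
    [0, 0, 0, 0, 0, 3, 0.5],
    [0, 0, 0, 0.5, -1, 3.5, 0.5],
    [0, 0, 0, 1, -2, 3.5, 0.5]
  ]
}}

```text
clock: 4.05
position: [0.4625, 0.1825, 0.147]
ee_rot: [-3.139, -0.053, -0.009]
force: [1.3, -0.1, -1.2]
width: 0.648
gripper_force: 15.0
```

Call:
{"api": "drive_tool", "payload": {
  "targets": [
    [0, 0, 0, 0.5, -1.2, 0, 0.5],
    [0, 0, 0, 1, -2.4, 0, 0.5],
    [0, 0, 0, 1.6, -3.4, 0, 0.5],
    [0, 0, 0, 1.65, -3.75, 0, 0.5],
    [0, 0, 0, 1.65, -3.75, 0, 0.5]
  ]
}}

```text
clock: 4.55
position: [0.527, 0.0279, 0.1432]
ee_rot: [3.14, 0.039, -0.001]
force: [0.2, 0.6, -0.7]
width: 0.644
gripper_force: 15.0
```

Call:
{"api": "drive_tool", "payload": {
  "targets": [
    [0, 0, 0, 0, 0, 0, 0.5],
    [0, 0, 0, 0, 0, 0, 0.5]
  ]
}}

```text
clock: 4.75
position: [0.5261, 0.0332, 0.1437]
ee_rot: [-3.14, -0.051, 0.0]
force: [-0.0, 0.4, -0.5]
width: 0.649
gripper_force: 15.0
```

```bash
python3 - <<'E'
from h import *
T=arm.get_image("top");S=arm.get_image("scene");o=arm.observe();p=o["position"];print(p,o["ee_rot"],o["joints"][6])
a=cv2.cvtColor(T["pixels"],cv2.COLOR_RGB2BGR);b=cv2.cvtColor(S["pixels"],cv2.COLOR_RGB2BGR)
f=lambda im,c:cv2.resize(im[int(c[1])-40:int(c[1])+40,int(c[0])-40:int(c[0])+40],(400,400),interpolation=cv2.INTER_CUBIC)
cs=[int(v) for v in proj(S,[p])[0]];ct=[int(v) for v in proj(T,[p])[0]];print(ct,cs)
cv2.imwrite("pics/g2.png",np.hstack([f(a,ct),f(b,cs)]))
E
```

```text
[0.52626495 0.03300472 0.14378367] [-3.14072903e+00 -5.14860468e-02  1.53049021e-04] -1.888722008268859
[281, 219] [251, 185]
```

View pics/g2.png

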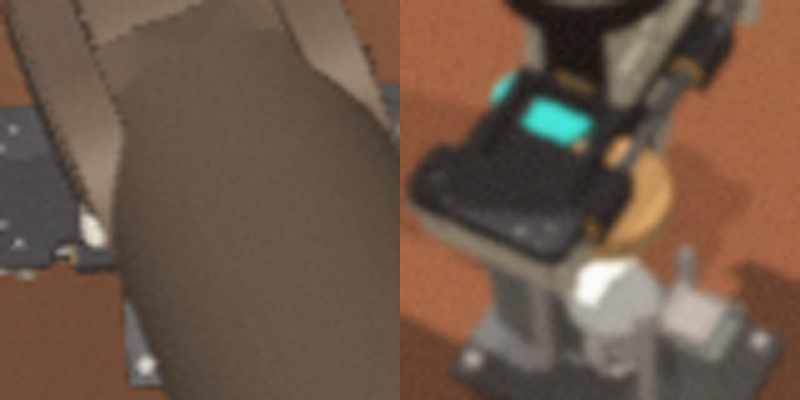

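The scene half shows the held disc at about (640,200) above the follower, which is at (617,300). The fingers hide its left part. I'll check its visible edge against the predicted outline.

```bash
python3 - <<'E'
from h import *
S=arm.get_image("scene");p=arm.observe()["position"]
a=np.linspace(0,2*np.pi,200)
def hull(c):
    P=np.array([(c[0]+.03*np.cos(t),c[1]+.03*np.sin(t),p[2]-.0038+z) for t in a for z in(0,.02)]); return cv2.convexHull(proj(S,P).astype(np.float32)).reshape(-1,2)
h=hull(p[:2]);print('hull right',h[:,0].max(),h[h[:,0].argmax()],'bottom',h[:,1].max(),h[h[:,1].argmax()])
im=cv2.cvtColor(S["pixels"],cv2.COLOR_RGB2BGR);x0,y0=221,150
c=cv2.resize(im[y0:y0+70,x0:x0+70],(560,560),interpolation=cv2.INTER_CUBIC)
for col,q in(((0,255,0),p[:2]),((255,0,0),(p[0]+.004,p[1]+.001))):
    cv2.polylines(c,[((hull(q)+.5-[x0,y0])*8).astype(int)],True,col,1)
cv2.imwrite("pics/g3.png",c)
E
```

```text
hull right 264.03375 [264.03375 186.16301] bottom 196.98897 [251.11487 196.98897]
```

View pics/g3.png

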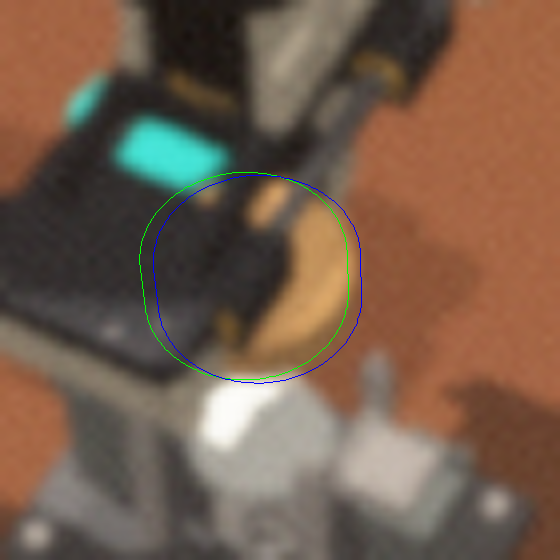

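The outline fits with about +1 mm in x. Relative to the magazine in the same camera, the TCP should go to about (0.5275, 0.0313). I'll lower to the post tips and watch the force.

Call:
{"api": "drive_tool", "payload": {
  "targets": [
    [0, 0, 0, 0.03, -0.045, -0.2, 0.5],
    [0, 0, 0, 0.03, -0.045, -0.5, 0.5],
    [0, 0, 0, 0.03, -0.045, -0.8, 0.5],
    [0, 0, 0, 0.03, -0.045, -1, 0.5],
    [0, 0, 0, 0.03, -0.045, -1, 0.5]
  ]
}}

```text
clock: 5.4
position: [0.5268, 0.0293, 0.1019]
ee_rot: [3.141, 0.047, -0.005]
force: [0.2, -0.8, 0.1]
width: 0.649
gripper_force: 15.0
```

Call:
{"api": "drive_tool", "payload": {
  "targets": [
    [0, 0, 0, 0, 0, 0, 0.5],
    [0, 0, 0, 0, 0, -0.1, 0.5],
    [0, 0, 0, 0, 0, -0.2, 0.5],
    [0, 0, 0, 0, 0, -0.3, 0.5],
    [0, 0, 0, 0, 0, -0.3, 0.5]
  ]
}}

```text
clock: 5.9
position: [0.5268, 0.0294, 0.0908]
ee_rot: [3.141, 0.047, -0.003]
force: [-4.5, 0.8, -3.3]
width: 0.649
gripper_force: 15.0
```

Call:
{"api": "drive_tool", "payload": {
  "targets": [
    [0, 0, 0, -0.02, 0, -0.05, 0.5],
    [0, 0, 0, -0.02, 0, -0.05, 0.5],
    [0, 0, 0, -0.02, 0, -0.05, 0.5]
  ]
}}

```text
clock: 6.2
position: [0.5265, 0.0295, 0.0894]
ee_rot: [3.141, 0.047, -0.002]
force: [-4.6, 2.6, -2.8]
width: 0.648
gripper_force: 15.0
```

Call:
{"api": "drive_tool", "payload": {
  "targets": [
    [0, 0, 0, 0, 0, -0.03, 0.6],
    [0, 0, 0, 0, 0, -0.03, 0.75],
    [0, 0, 0, 0, 0, -0.03, 0.9],
    [0, 0, 0, 0, 0, -0.03, 0.9],
    [0, 0, 0, 0, 0, -0.03, 0.9]
  ]
}}

```text
clock: 6.7
position: [0.5278, 0.0292, 0.0888]
ee_rot: [3.141, 0.047, 0.002]
force: [-0.3, -0.6, 0.1]
width: 0.89
gripper_force: 0.0
```

```bash
python3 -c "
from h import *
o=arm.observe();print(o['position'],o['force'],o['width'])
S=arm.get_image('scene');save(S,'g4.png',(201,135,301,235),5)"
```

```text
[0.52778905 0.02922525 0.08880266] [-0.26440972 -0.64671968  0.11976807] 0.8897497481060197
```

View pics/g4.png

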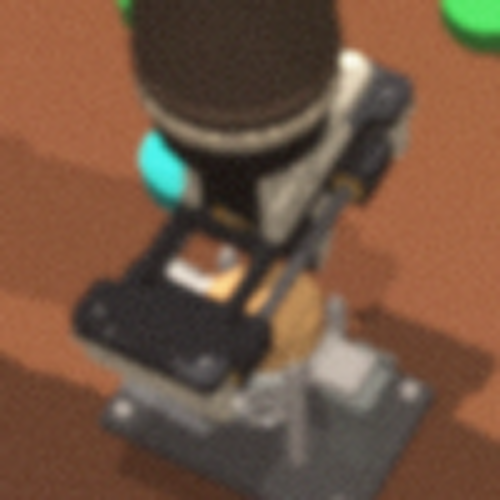

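The disc at about (280,310) sits low between the posts. Next I'll rise, shut the fingers and press.

Call:
{"api": "drive_tool", "payload": {
  "targets": [
    [0, 0, 0, 0, 0, 0.4, 0.9],
    [0, 0, 0, 0, 0, 0.8, 0.9],
    [0, 0, 0, -0.03, 0.02, 1, 0],
    [0, 0, 0, -0.03, 0.02, 1, 0],
    [0, 0, 0, -0.03, 0.02, 1, 0]
  ]
}}

```text
clock: 7.25
position: [0.5258, 0.0301, 0.1282]
ee_rot: [3.141, 0.047, -0.0]
force: [0.3, 0.6, -0.6]
width: 0.687
gripper_force: 0.0
```

Call:
{"api": "drive_tool", "payload": {
  "targets": [
    [0, 0, 0, 0, 0, 0, 0],
    [0, 0, 0, 0, 0, 0, 0],
    [0, 0, 0, 0, 0, 0, 0],
    [0, 0, 0, 0, 0, 0, 0],
    [0, 0, 0, 0, 0, 0, 0]
  ]
}}

```text
clock: 7.75
position: [0.5259, 0.0303, 0.1284]
ee_rot: [3.141, 0.047, -0.0]
force: [-0.6, -0.2, -0.0]
width: 0.253
gripper_force: 0.0
```

```bash
python3 -c "
from h import *
o=arm.observe();print(o['position'],o['force'],o['width'])
S=arm.get_image('scene');save(S,'g5.png',(201,135,301,235),5)"
```

```text
[0.52593944 0.03027024 0.12838869] [-0.57519081 -0.19538666 -0.04179925] 0.25295336178120237
```

View pics/g5.png

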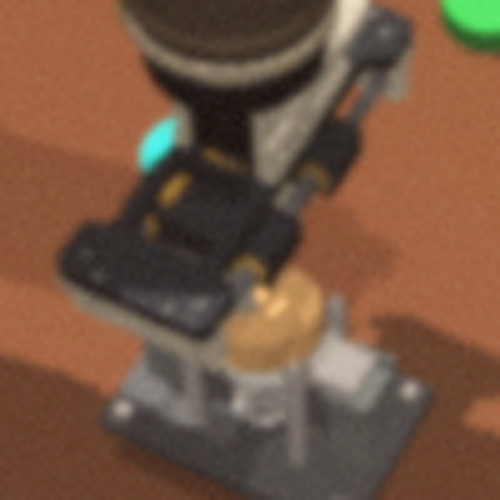

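The disc lies flat between the posts at about (272,330). I'll finish shutting the fingers, then press in steps.

Call:
{"api": "drive_tool", "payload": {
  "targets": [
    [0, 0, 0, 0, 0, 0, 0],
    [0, 0, 0, 0, 0, 0, 0],
    [0, 0, 0, 0, 0, 0, 0],
    [0, 0, 0, 0, 0, -0.3, 0],
    [0, 0, 0, 0, 0, -0.55, 0]
  ]
}}

```text
clock: 8.3
position: [0.5259, 0.0301, 0.1056]
ee_rot: [3.141, 0.047, 0.0]
force: [0.7, -0.8, 2.2]
width: 0.005
gripper_force: 1.5
```

Call:
{"api": "drive_tool", "payload": {
  "targets": [
    [0, 0, 0, 0, 0, -0.1, 0],
    [0, 0, 0, 0, 0, -0.2, 0],
    [0, 0, 0, 0, 0, -0.3, 0],
    [0, 0, 0, 0, 0, -0.4, 0],
    [0, 0, 0, 0, 0, -0.4, 0]
  ]
}}

```text
clock: 8.8
position: [0.5256, 0.0303, 0.09]
ee_rot: [-3.141, -0.047, 0.001]
force: [-0.5, -0.9, -0.4]
width: 0.008
gripper_force: 0.0
```

Call:
{"api": "drive_tool", "payload": {
  "targets": [
    [0, 0, 0, 0, 0, -0.1, 0],
    [0, 0, 0, 0, 0, -0.2, 0],
    [0, 0, 0, 0, 0, -0.2, 0]
  ]
}}

```text
clock: 9.1
position: [0.5263, 0.0304, 0.0825]
ee_rot: [-3.141, -0.047, -0.001]
force: [0.6, 0.1, 2.7]
width: 0.003
gripper_force: 1.2
```

```bash
python3 -c "
from h import *
o=arm.observe();print(o['position'],o['force'],o['width'])
S=arm.get_image('scene');save(S,'g6.png',(201,135,301,235),6)"
```

```text
[0.52634431 0.03041133 0.08251178] [0.61927299 0.12601138 2.66269028] 0.0027410117922909718
```

View pics/g6.png

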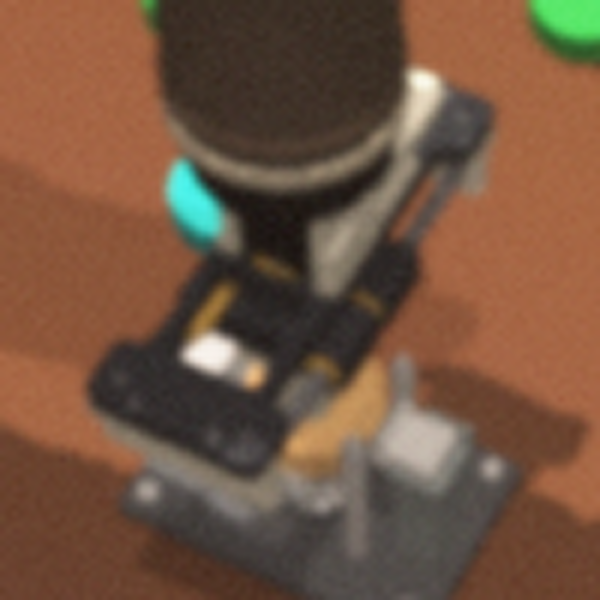

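The disc at about (340,425) has gone down with the fingertips and lies level, and the push is small as expected. I'll press on to 68 mm.

Call:
{"api": "drive_tool", "payload": {
  "targets": [
    [0, 0, 0, 0, 0, -0.1, 0],
    [0, 0, 0, 0, 0, -0.2, 0],
    [0, 0, 0, 0, 0, -0.3, 0],
    [0, 0, 0, 0, 0, -0.38, 0],
    [0, 0, 0, 0, 0, -0.38, 0]
  ]
}}

```text
clock: 9.65
position: [0.5264, 0.0304, 0.0675]
ee_rot: [-3.141, -0.047, -0.001]
force: [-0.5, 0.5, 7.6]
width: 0.005
gripper_force: 3.8
```

Call:
{"api": "drive_tool", "payload": {
  "targets": [
    [0, 0, 0, 0, 0, 0, 0],
    [0, 0, 0, 0, 0, 0, 0],
    [0, 0, 0, 0, 0, 0.13, 0],
    [0, 0, 0, 0, 0, 0.13, 0]
  ]
}}

```text
clock: 10.05
position: [0.5264, 0.0304, 0.0734]
ee_rot: [-3.141, -0.047, -0.002]
force: [-0.2, 0.5, 5.9]
width: 0.005
gripper_force: 3.3
```

Call:
{"api": "drive_tool", "payload": {
  "targets": [
    [0, 0, 0, 0, 0, 0.08, 0],
    [0, 0, 0, 0, 0, 0.15, 0],
    [0, 0, 0, 0, 0, 0.15, 0]
  ]
}}

```text
clock: 10.35
position: [0.5257, 0.0302, 0.0786]
ee_rot: [3.141, 0.047, -0.0]
force: [-0.1, 0.0, 0.1]
width: 0.007
gripper_force: 0.0
```

Zero force at 78.6 mm, so the catches hold disc one. Now for disc A.

Call:
{"api": "drive_tool", "payload": {
  "targets": [
    [0, 0, 0, 0, 0, 1, 0],
    [0, 0, 0, 0, 0, 2, 0],
    [0, 0, 0, 0.3, 1, 2, 1],
    [0, 0, 0, 0.6, 2, 2, 1],
    [0, 0, 0, 1, 3, 2, 1]
  ]
}}

```text
clock: 10.85
position: [0.5659, 0.1511, 0.1587]
ee_rot: [3.141, 0.045, 0.0]
force: [0.1, -0.3, 0.2]
width: 0.219
gripper_force: 0.0
```

Call:
{"api": "drive_tool", "payload": {
  "targets": [
    [0, 0, 0, 0.3, 1.1, 0, 1],
    [0, 0, 0, 0.6, 2.2, 0, 1],
    [0, 0, 0, 0.98, 3.33, 0, 1],
    [0, 0, 0, 0.98, 3.33, -1, 1],
    [0, 0, 0, 0.98, 3.33, -1.5, 1]
  ]
}}

```text
clock: 11.35
position: [0.6037, 0.285, 0.0955]
ee_rot: [3.14, 0.052, -0.004]
force: [-0.7, -0.7, -0.7]
width: 0.648
gripper_force: 0.0
```

Call:
{"api": "drive_tool", "payload": {
  "targets": [
    [0, 0, 0, 0, 0, 0, 1],
    [0, 0, 0, 0, 0, 0, 1],
    [0, 0, 0, 0, 0, 0, 1]
  ]
}}

```text
clock: 11.65
position: [0.606, 0.2836, 0.1]
ee_rot: [-3.14, -0.046, -0.003]
force: [0.3, 0.6, 0.7]
width: 0.916
gripper_force: 0.0
```

Call:
{"api": "drive_tool", "payload": {
  "targets": [
    [0, 0, 0, -0.02, 0, 0, 1],
    [0, 0, 0, -0.02, 0, -0.8, 1],
    [0, 0, 0, -0.02, 0, -1.6, 1],
    [0, 0, 0, -0.02, 0, -2, 1],
    [0, 0, 0, -0.02, 0, -2, 1]
  ]
}}

```text
clock: 12.15
position: [0.6032, 0.2825, 0.0169]
ee_rot: [3.139, 0.047, -0.005]
force: [-0.6, 0.1, 0.1]
width: 1.001
gripper_force: 0.0
```

Call:
{"api": "drive_tool", "payload": {
  "targets": [
    [0, 0, 0, 0, 0, 0, 1],
    [0, 0, 0, 0, 0, 0, 1]
  ]
}}

```text
clock: 12.35
position: [0.6054, 0.2842, 0.0204]
ee_rot: [-3.14, -0.047, -0.004]
force: [1.5, 0.5, 0.4]
width: 0.997
gripper_force: 0.0
```

Call:
{"api": "drive_tool", "payload": {
  "targets": [
    [0, 0, 0, 0, 0, -0.2, 1],
    [0, 0, 0, 0, 0, -0.39, 1],
    [0, 0, 0, 0, 0, -0.39, 0.7],
    [0, 0, 0, 0, 0, -0.39, 0.5],
    [0, 0, 0, 0, 0, -0.39, 0.5]
  ],
  "force": 15
}}

```text
clock: 12.85
position: [0.6044, 0.2836, 0.003]
ee_rot: [-3.141, -0.047, -0.0]
force: [-0.5, -0.1, 0.3]
width: 0.787
gripper_force: 0.0
```

Call:
{"api": "drive_tool", "payload": {
  "targets": [
    [0, 0, 0, 0, 0, 0, 0.5],
    [0, 0, 0, 0, 0, 0, 0.5],
    [0, 0, 0, 0, 0, 0, 0.5],
    [0, 0, 0, 0, 0, 0, 0.5]
  ]
}}

```text
clock: 13.25
position: [0.6045, 0.2835, 0.0031]
ee_rot: [-3.141, -0.047, -0.001]
force: [-0.0, -1.1, 2.2]
width: 0.653
gripper_force: 15.0
```

Call:
{"api": "drive_tool", "payload": {
  "targets": [
    [0, 0, 0, 0, 0, 1, 0.5],
    [0, 0, 0, 0, 0, 2, 0.5],
    [0, 0, 0, 0, 0, 3, 0.5],
    [0, 0, 0, -0.3, -1, 3.5, 0.5],
    [0, 0, 0, -0.6, -2, 3.5, 0.5]
  ]
}}

```text
clock: 13.75
position: [0.5817, 0.205, 0.1465]
ee_rot: [-3.138, -0.051, -0.009]
force: [-0.2, -0.6, -0.3]
width: 0.65
gripper_force: 15.0
```

Call:
{"api": "drive_tool", "payload": {
  "targets": [
    [0, 0, 0, -0.3, -1.1, 0, 0.5],
    [0, 0, 0, -0.6, -2.2, 0, 0.5],
    [0, 0, 0, -1, -3.3, 0, 0.5],
    [0, 0, 0, -1.3, -4, 0, 0.5],
    [0, 0, 0, -1.36, -4.33, 0, 0.5]
  ]
}}

```text
clock: 14.25
position: [0.5244, 0.0266, 0.1428]
ee_rot: [3.139, 0.041, -0.002]
force: [0.3, -0.8, -0.1]
width: 0.651
gripper_force: 15.0
```

Call:
{"api": "drive_tool", "payload": {
  "targets": [
    [0, 0, 0, 0, 0, 0, 0.5],
    [0, 0, 0, 0, 0, 0, 0.5],
    [0, 0, 0, 0, 0, 0, 0.5]
  ]
}}

```text
clock: 14.55
position: [0.5266, 0.0325, 0.143]
ee_rot: [-3.14, -0.051, -0.001]
force: [-1.0, -0.1, -0.3]
width: 0.652
gripper_force: 15.0
```

```bash
python3 - <<'E'
from h import *
S=arm.get_image("scene");o=arm.observe();p=o["position"];print(p,o["ee_rot"])
a=np.linspace(0,2*np.pi,200)
def hull(c):
    P=np.array([(c[0]+.03*np.cos(t),c[1]+.03*np.sin(t),p[2]-.0031+z) for t in a for z in(0,.02)]); return cv2.convexHull(proj(S,P).astype(np.float32)).reshape(-1,2)
h=hull(p[:2]);v=h[h[:,0].argmax()];print('pred right',v)
hsv=cv2.cvtColor(S["pixels"],cv2.COLOR_RGB2HSV)
for r in range(int(v[1])-6,int(v[1])+7,2):
    row=h[np.argsort(abs(h[:,1]-r))[:4]][:,0].max()
    print(r,round(row,1),S["pixels"][r,int(row)-6:int(row)+6,1].tolist())
E
```

```text
[0.52646719 0.03232836 0.14294168] [-3.14016956e+00 -5.12915364e-02 -6.60203808e-04]
pred right [263.99112 186.34085]
180 263.7 [102, 135, 147, 150, 147, 147, 142, 128, 101, 88, 84, 86]
182 263.8 [86, 128, 146, 150, 146, 158, 161, 153, 121, 89, 85, 83]
184 238.0 [47, 45, 49, 49, 47, 47, 51, 47, 44, 46, 50, 44]
186 264.0 [111, 135, 144, 153, 162, 164, 153, 123, 98, 90, 86, 88]
188 263.9 [140, 140, 142, 154, 158, 148, 122, 101, 89, 87, 85, 83]
190 263.3 [139, 145, 150, 149, 138, 117, 100, 89, 91, 86, 83, 86]
192 262.2 [122, 119, 120, 117, 108, 104, 93, 88, 87, 86, 85, 88]
```

Call:
{"api": "drive_tool", "payload": {
  "targets": [
    [0, 0, 0, -0.02, -0.03, -0.2, 0.5],
    [0, 0, 0, -0.02, -0.03, -0.5, 0.5],
    [0, 0, 0, -0.02, -0.03, -0.7, 0.5],
    [0, 0, 0, -0.02, -0.03, -0.7, 0.5],
    [0, 0, 0, -0.02, -0.03, -0.7, 0.5]
  ]
}}

```text
clock: 15.1
position: [0.5249, 0.0291, 0.1144]
ee_rot: [3.141, 0.047, -0.002]
force: [0.9, -0.5, 0.2]
width: 0.649
gripper_force: 15.0
```

Call:
{"api": "drive_tool", "payload": {
  "targets": [
    [0, 0, 0, 0, 0, 0, 0.5],
    [0, 0, 0, 0, 0, 0, 0.5]
  ]
}}

```text
clock: 15.3
position: [0.5254, 0.0291, 0.1152]
ee_rot: [-3.141, -0.047, -0.001]
force: [0.0, -1.0, -0.5]
width: 0.645
gripper_force: 15.0
```

Call:
{"api": "drive_tool", "payload": {
  "targets": [
    [0, 0, 0, 0.01, 0.02, -0.15, 0.5],
    [0, 0, 0, 0.01, 0.02, -0.3, 0.5],
    [0, 0, 0, 0.01, 0.02, -0.45, 0.5],
    [0, 0, 0, 0.01, 0.02, -0.6, 0.5],
    [0, 0, 0, 0.01, 0.02, -0.6, 0.5]
  ]
}}

```text
clock: 15.8
position: [0.5251, 0.0298, 0.0899]
ee_rot: [-3.141, -0.047, 0.002]
force: [0.5, -0.2, -0.2]
width: 0.648
gripper_force: 15.0
```

No contact force, so it fits cleanly. I'll lower 2 mm, release, rise and shut.

Call:
{"api": "drive_tool", "payload": {
  "targets": [
    [0, 0, 0, 0, 0, -0.05, 0.5],
    [0, 0, 0, 0, 0, -0.05, 0.6],
    [0, 0, 0, 0, 0, -0.05, 0.75],
    [0, 0, 0, 0, 0, -0.05, 0.9],
    [0, 0, 0, 0, 0, -0.05, 0.9]
  ]
}}

```text
clock: 16.3
position: [0.5257, 0.0298, 0.0891]
ee_rot: [3.141, 0.047, 0.001]
force: [-0.4, -0.0, -0.5]
width: 0.86
gripper_force: 0.0
```

Call:
{"api": "drive_tool", "payload": {
  "targets": [
    [0, 0, 0, 0, 0, 0, 0.9],
    [0, 0, 0, 0, 0, 0.4, 0.9],
    [0, 0, 0, 0, 0, 0.8, 0.9],
    [0, 0, 0, 0.01, 0, 1, 0],
    [0, 0, 0, 0.01, 0, 1, 0]
  ]
}}

```text
clock: 16.8
position: [0.5268, 0.0299, 0.1299]
ee_rot: [-3.141, -0.047, -0.004]
force: [0.1, -0.3, -0.0]
width: 0.773
gripper_force: 0.0
```

Call:
{"api": "drive_tool", "payload": {
  "targets": [
    [0, 0, 0, 0, 0, 0, 0],
    [0, 0, 0, 0, 0, 0, 0],
    [0, 0, 0, 0, 0, 0, 0],
    [0, 0, 0, 0, 0, 0, 0],
    [0, 0, 0, 0, 0, 0, 0]
  ]
}}

```text
clock: 17.3
position: [0.5258, 0.0299, 0.1286]
ee_rot: [3.141, 0.047, -0.001]
force: [0.4, -0.3, -0.4]
width: 0.338
gripper_force: 0.0
```

Call:
{"api": "drive_tool", "payload": {
  "targets": [
    [0, 0, 0, 0, 0, 0, 0],
    [0, 0, 0, 0, 0, 0, 0],
    [0, 0, 0, 0, 0, 0, 0],
    [0, 0, 0, 0, 0, 0, 0],
    [0, 0, 0, 0, 0, -0.3, 0]
  ]
}}

```text
clock: 17.8
position: [0.5271, 0.0301, 0.1177]
ee_rot: [-3.141, -0.047, -0.005]
force: [0.2, -0.6, -0.2]
width: 0.001
gripper_force: 0.0
```

```bash
python3 - <<'E'
from h import *
S=arm.get_image("scene");o=arm.observe();p=o["position"];print(p,o["force"],o["width"])
im=S["pixels"].astype(int);m=(im[...,1]>95)&(im[...,0]>im[...,2]*1.5)
a=np.linspace(0,2*np.pi,90)
P=np.array([(.5287+.03*np.cos(t),.0314+.03*np.sin(t),z) for t in a for z in(.083,.103)])
h=cv2.convexHull(proj(S,P).astype(np.float32)).reshape(-1,2)
print('pred hull x',h[:,0].min(),h[:,0].max(),'y',h[:,1].min(),h[:,1].max())
x0,y0,x1,y1=int(h[:,0].min())-5,int(h[:,1].min())-5,int(h[:,0].max())+8,int(h[:,1].max())+6
print(x0,y0);print("\n".join("".join('#' if v else '.' for v in r) for r in m[y0:y1,x0:x1]))
E
```

```text
[0.52548083 0.02965498 0.11504479] [-0.26851679 -0.24731477 -2.1304288 ] 0.0030354184893823825
pred hull x 240.22292 264.95465 y 185.78018 210.65189
235 180
.....................................
.....................................
.....................................
.....................................
.....................................
....#................................
######.............#.................
...#####...........##................
.....##.............#................
.....................................
........................####.........
.......................######........
......................#######........
.....................#########..##...
....................############.##..
....................############.....
..................#############......
...............################....#.
..............#################....##
..............#################....##
.............##################....##
............###################....##
...........###################.....##
...........##################.......#
...........##################........
...........#################.........
...........#################.........
...........##############............
............###########..............
............####.######..............
...........############..............
...........############..............
..........#############..............
............###########..............
.............##########..............
..............#########..............
```

The disc outline matches the rest pose: right edge at column 265, and 265 predicted. Now I'll press.

Call:
{"api": "drive_tool", "payload": {
  "targets": [
    [0, 0, 0, 0, 0, -0.2, 0],
    [0, 0, 0, 0, 0, -0.35, 0],
    [0, 0, 0, 0, 0, -0.5, 0],
    [0, 0, 0, 0, 0, -0.65, 0],
    [0, 0, 0, 0, 0, -0.75, 0]
  ]
}}

```text
clock: 18.35
position: [0.527, 0.0302, 0.0871]
ee_rot: [-3.141, -0.047, -0.003]
force: [-0.0, 0.1, 10.7]
width: 0.007
gripper_force: 5.0
```

Call:
{"api": "drive_tool", "payload": {
  "targets": [
    [0, 0, 0, 0, 0, -0.1, 0],
    [0, 0, 0, 0, 0, -0.2, 0],
    [0, 0, 0, 0, 0, -0.3, 0],
    [0, 0, 0, 0, 0, -0.4, 0],
    [0, 0, 0, 0, 0, -0.45, 0]
  ]
}}

```text
clock: 18.85
position: [0.527, 0.0301, 0.0693]
ee_rot: [-3.141, -0.047, -0.003]
force: [-1.3, -0.6, 10.9]
width: 0.004
gripper_force: 5.2
```

Call:
{"api": "drive_tool", "payload": {
  "targets": [
    [0, 0, 0, 0, 0, 0, 0],
    [0, 0, 0, 0, 0, 0, 0]
  ]
}}

```text
clock: 19.05
position: [0.5271, 0.0302, 0.0695]
ee_rot: [-3.141, -0.047, -0.003]
force: [-0.1, 0.1, 8.9]
width: 0.004
gripper_force: 5.2
```

Call:
{"api": "drive_tool", "payload": {
  "targets": [
    [0, 0, 0, 0, 0, -0.04, 0],
    [0, 0, 0, 0, 0, -0.04, 0],
    [0, 0, 0, 0, 0, -0.04, 0]
  ]
}}

```text
clock: 19.35
position: [0.5271, 0.0301, 0.0679]
ee_rot: [-3.141, -0.047, -0.004]
force: [0.2, -0.5, 11.1]
width: 0.006
gripper_force: 5.3
```

Call:
{"api": "drive_tool", "payload": {
  "targets": [
    [0, 0, 0, 0, 0, 0.08, 0],
    [0, 0, 0, 0, 0, 0.16, 0],
    [0, 0, 0, 0, 0, 0.24, 0],
    [0, 0, 0, 0, 0, 0.26, 0],
    [0, 0, 0, 0, 0, 0.26, 0]
  ]
}}

```text
clock: 19.85
position: [0.5258, 0.0298, 0.0774]
ee_rot: [3.141, 0.047, -0.001]
force: [-0.1, -0.2, -0.7]
width: 0.007
gripper_force: 0.0
```

Force is zero at 77 mm, so the second disc is caught. I'll rise clear and check from the picture data.

Call:
{"api": "drive_tool", "payload": {
  "targets": [
    [0, 0, 0, 0, 0, 1, 0],
    [0, 0, 0, 0, 0, 2, 0],
    [0, 0, 0, -1, -1, 3, 0],
    [0, 0, 0, -2, -2, 4, 0],
    [0, 0, 0, -2, -3.5, 4, 0]
  ]
}}

```text
clock: 20.35
position: [0.4545, -0.0732, 0.2301]
ee_rot: [-3.141, -0.054, -0.003]
force: [1.4, -1.4, -0.3]
width: 0.005
gripper_force: 0.0
```

Call:
{"api": "drive_tool", "payload": {
  "targets": [
    [0, 0, 0, 0, -2, 0, 0],
    [0, 0, 0, 0, -4, 0, 0],
    [0, 0, 0, 0, -4, 0, 0],
    [0, 0, 0, 0, -4, 0, 0],
    [0, 0, 0, 0, -4, 0, 0]
  ]
}}

```text
clock: 20.85
position: [0.4548, -0.2367, 0.2273]
ee_rot: [-3.141, -0.04, 0.002]
force: [0.2, 0.8, -0.7]
width: 0.007
gripper_force: 0.0
```

```bash
python3 - <<'E'
from h import *
a=np.linspace(0,2*np.pi,90)
for n,c in(("top",(.5249,.0301)),("scene",(.5287,.0314))):
    S=arm.get_image(n);im=S["pixels"].astype(int);m=(im[...,1]>95)&(im[...,0]>im[...,2]*1.4)
    for z0,z1 in((.034,.074),(.054,.094)):
        P=np.array([(c[0]+.03*np.cos(t),c[1]+.03*np.sin(t),z) for t in a for z in(z0,z1)])
        h=cv2.convexHull(proj(S,P).astype(np.float32)).reshape(-1,2); print(n,z1,h.min(0),h.max(0))
        if z0<.04: g=h
    x0,y0=g.min(0).astype(int)-6;x1,y1=g.max(0).astype(int)+7
    print(x0,y0);print("\n".join("".join('#' if v else '.' for v in r) for r in m[y0:y1,x0:x1]))
print(arm.observe()["position"],arm.observe()["clock"])
E
```

```text
top 0.074 [271.21198 212.96739] [294.2495  237.52975]
top 0.094 [270.87997 211.68837] [294.29456 236.672  ]
265 206
...................................#
...................................#
....................................
....................................
....................................
....................................
....................................
....................................
......................###...........
...........###############..........
..........##################........
..........##.###############........
.........#######.############.......
........#....#################......
........###.......#.####.###.#......
.......######.........##.#####......
.......#########.#.........#.#......
......###############...............
......#####################.........
......#######################.......
......########################......
......########################......
......#######################.......
.......######################.......
.......######################.......
.......#####################........
........##############
[... 1443 characters left out ...]
..........
.......####...........##.............
.......#####.........###.............
........#######....#####...##........
........################...###.......
.........###############...#.........
.........###############.............
..........##############.............
............############.............
..............#########..............
................#######..............
................####.................
.....................................
.....................................
.....................................
.....................................
.....................................
.....................................
[ 0.45556489 -0.23312169  0.22762116] 20.95
```

The silhouette bottom is at row 220, which matches a caught stack (220.7 predicted, against 216.7 if it were sitting high). I'll hand it in.

```bash
python3 -c "
from cell import arm
print(arm.sign_off())"
```

```text
the job is handed in; nothing more can be done
None
```

Both 60 mm discs are pressed into the magazine and the job is handed in at about 21 s; the push fell to zero once each disc rose against the catches, and the final picture data matches two stacked discs held below them. I had used all 10 picture views, so that last check was by numbers, not by eye.

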